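Unlock and uncouple the sensor boom from its ball mount

TASK

The sensor boom is coupled to the ball mount and locked. Draw the yellow lock plate up out of its slots by its top edge and leave it in the steel tray; then squeeze the red latch tab sideways against its spring towards the pale metal fixed tab and, keeping it squeezed, lift the boom off the ball. Finish still holding the boom in the gripper, level and still, raised at least 10 cm above where it sat, and leave the other things on the bench where they are.

Things in the scene. Friction and masses are not known exactly. Their poses are not given: they have to be found in the camera images.
- mount: Fixed ball mount: aluminium base plate 160 x 90 x 12 mm with a steel neck, a 28 mm ball (top 67 mm above the worktop) and a rests for the boom's bar and foot. Origin on the worktop under the ball; x points along the boom's bar to its sensor head, y sideways to the pale metal fixed tab, z up. The base reaches from x = -50 to 110 mm, y = -45 to 45 mm.
- grip (a point): Where to squeeze the boom: a point on it midway between the outer faces of its two upright tabs when the latch is fully squeezed (43 mm over both then, 53 mm released), half-way up the tabs, 92 mm above the worktop while coupled. Axes as the mount's while coupled. Outer faces: fixed tab y = +21.5 mm; red latch tab y = -31.5 mm released, -21.5 mm squeezed.
- latch (a joint): Travel of the red latch in m: 0 released (its jaw hooks under the ball), 0.010 fully squeezed towards +y of grip (the ball is free from about 0.0075). The spring pushes back with about 2 N at first, 4.5 N at the end; let go, it springs back. With the lock plate in its slots it stops at about 0.0025.
- latch_tab (a point): Centre of the red latch tab's outer face, axes as grip. Both tabs are 38 mm long in x and stand from 76 to 107 mm above the worktop while coupled; within x = +-23 mm nothing below them sticks out farther sideways down to 45 mm above the worktop.
- plate_center (a point): Centre of the yellow lock plate, 62 mm long (its x), 6 mm thick (its y), 72 mm high (its z), 50 g. It stands in two end slots on the coupler, 30 mm deep with 1 mm play, just inside the red tab, its x along the boom, top edge 147 mm above the worktop: 40 mm stands free above the tabs. It comes straight up.
- tray_in (a point): Centre of the inner floor (4 mm above the worktop) of the fixed open steel tray, 150 mm (its x) x 180 mm (its y) outside, walls 4 mm thick, rim 24 mm above the worktop. The plate may lie or lean in it anyhow.
- beaker: Bystander: clear lab beaker, 51 mm across, 61 mm high. Origin at the centre of its underside.
- masking_tape: Bystander: roll of buff masking tape lying flat, 100 mm across, 25 mm high. Origin at the centre of its underside.
- glue_bottle: Bystander: small yellow glue bottle with a red nozzle, 32 mm across, 78 mm high. Origin at the centre of its underside.
- mouse: Bystander: black computer mouse, 123 x 62 x 37 mm. Origin at the centre of its underside.
- boom: The loose boom (about 0.6 kg, balanced within 15 mm of the grip): grey coupler, 18 mm aluminium bar to +x, black sensor head (end at x = 124 mm), red latch. Origin on the ball's axis, 54 mm below grip and 1.5 mm to its +y; same axes. A foot 66 mm wide lies at x = -34 to -24 mm, below 58 mm height. Slot posts stand beyond x = +-23 mm at y = -27 to -13 mm, to 105 mm height.
- lock_plate: The same yellow plate; origin at the middle of its lower edge.
Things that resemble listed ones, but are neither listed nor needed, are in the scene too. Several things have the shape of the lock_plate; the one meant has the colours described above.

How it is judged:
By the outcome, as a careful person would: the job done as asked, in the order asked, and still so for the second after the job is handed in, while the arm keeps its last pose, push and grip.
It also fails if it takes over 51 s, if anything falls off the work surface, if the arm or the gripper's body presses on something with over 40 N, if the wrist force passes 120 N, or if a joint passes its speed limit or range.

ROBOT

A 6-joint arm with a two-finger parallel gripper is mounted at the origin on a cart in front of the work surface, level with it; the furniture and walls round the work are solid. World frame = base frame: x ahead of the robot, y to its left, z up, the work surface at z = 0. Lengths are in m, angles in rad, forces in N, time in s.
With the tool pointing down it reaches from about 0.35 to 0.85 m from the base axis. Payload 8.1 kg.
Tool frame: the origin (TCP) lies on the centre line of the jaws, within the pads' length; the fingertips stand 8 mm ahead of it and the grasp point (between the pads) lies 11 mm behind it (bot.finger_overhang is the distance from the TCP to the fingertips, in m); z points along the fingers, y is the direction in which the jaws open and shut (so a half turn about z gives the same grasp; the last joint's range is limited). The gripper opens to 85 mm and grips with 20 to 120 N. Pads are 22 mm wide; open, the fingers measure 114 mm over their backs; the gripper's body (76 mm by 85 mm) begins 54 mm behind the grasp point. The pads swing forward as they close: fully open they stand 13 mm farther back than shut.
Start: joints at [-1.267, 0.13, 1.488, -0, 1.523, -0.085], TCP at [0.227, -0.555, 0.239] pointing down, gripper open.
Joint ranges: [-2.96, 2.96], [-0.89, 2.26], [0.02, 2.5], [-1.34, 4.48], [0, 2.73], [-2.66, 2.66]. Speed limits (rad/s): [2.39, 2.39, 2.79, 3.14, 3.14, 3.14].

INTERFACE

Orientations are given as a rotation vector (axis times angle).
In Python, from plant import bot gives the robot as it stands.
- The arm moves only by the shell command python3 -m handwheel 'ROWS'. ROWS is JSON, a list that holds one entry, the list of rows, each a list of 5 numbers: the gripper command: -1 is shut, 1 is fully open, values between are in proportion, then the shift along the tool's x, y, z in cm, then the turn about the tool's z in degrees. A call has 1 to 5 rows; each row is the pose to reach, as a shift and turn from the pose commanded when the call began, along the tool's axes at that moment; what a row does not reach only later rows make up. A row lasts 1/10 s, in which the tool goes at most 50 mm and 8.59 degrees, less where a joint would pass 70% of its speed; a pose out of reach is approached as far as the arm can. A call with a gripper value outside its range is refused whole. The fingers move at their own pace and stop on an object; the grip force is fixed at half the most. Time passes only in rows, so rows that repeat a pose let the fingers close. It gives the time, the measured TCP pose, the force and the opening at its end, in the units of the state.
- bot.get_state(): the state, without advancing time (a new reading comes with each control period).
- bot.grab_frame(name): name is "scene" or "top" or "wrist"; returns a dict with "img" (400x640x3 uint8, red, green, blue), "vertical_fov" (degrees; the focal length in pixels is half the picture's height over the tangent of half this angle, whatever the lens; pixels are square), "cx", "cy" (the principal point, pixels), "dist" ([k1, k2, p1, p2, k3] as OpenCV has them; the pictures are not rectified), "rvec" (rotation vector, rad) and "tvec" (3), from world to camera coordinates, as OpenCV has them. Camera axes: x right, y down, z forward; pixel columns grow to the right and rows downward; lengths in m; the calibration is good to about 2 mm. A picture is of the moment at which its call begins. There is no depth.
- bot.finish_job(): hands the job in, once; it reports no verdict.
Trained networks look in a picture, given as the dict that the camera call returned (one of the last four; its "shot" number tells which), for a name from the list of things; names that differ only in an ending like _2 or _b are one class to them, and where a whole thing is asked for, a point or a joint stands for the part that bears it (a point fixed in the world has none). Each returns a list of dicts, best first, with "p" (0 to 1); they miss things now and then, are a little off and sometimes report something else, mostly with a low value. They report only what shows in the picture. A call takes as long as a camera call. They do not tell look-alikes from the thing itself.
- bot.find_in(picture, query): "centre" ([x, y, z] in m, in the coordinates of the camera as it stood for that picture, good to about 4 mm: the middle of the surface that is visible of it).
- bot.silhouettes(picture, query): "mask" (400x640 bool, what is visible of it).
- bot.pinpoint(picture, query): "centre" ([x, y, z] in m, in the coordinates of the camera as it stood for that picture, good to about 4 mm: a listed point, or the origin of a listed thing).
The state is a dict: "t": time; "q": joint angles; "dq": joint speeds; "effort": joint torques, N m; "position": TCP position; "orientation": TCP orientation; "force": force on the tool from outside, world axes, zero at the start; "moment": the same for the moment, N m; "width": finger opening in m.
Only numpy, scipy, OpenCV 4.12 (cv2) and the standard library are available. Lean on these libraries where they do the work, as an engineer would, in place of code of your own. Each camera call takes 0.05 s, during which the arm holds its last target. There are 200 camera calls.

## Working session

There is one attempt and no reset: what is moved stays moved. The work goes in short steps, Python scripts to look and compute and a shell command to move; the robot and the scene stay as the last step left them, time stands still between calls to the robot, and variables do not carry over. Pictures are saved under pics/ and viewed, about 8 in all and at most 12, crops included, and the job is handed in when it is done.

```bash
mkdir -p pics
cat > h.py <<'E'
import numpy as np, cv2
from plant import bot
from scipy.spatial.transform import Rotation as R
def grab(n,save=None):
    f=bot.grab_frame(n)
    if save: cv2.imwrite(f'pics/{save}.png',f['img'][:,:,::-1])
    return f
def K(f):
    F=200/np.tan(np.radians(f['vertical_fov'])/2); return np.array([[F,0,f['cx']],[0,F,f['cy']],[0,0,1.]])
def c2w(f,p):
    return R.from_rotvec(np.ravel(f['rvec'])).inv().apply(np.array(p)-np.ravel(f['tvec']))
def proj(f,P):
    return cv2.projectPoints(np.array(P,float).reshape(-1,3),np.array(f['rvec'],float),np.array(f['tvec'],float),K(f),np.array(f['dist'],float))[0].reshape(-1,2)
def ray(f,uv,z):
    "pixel -> world at height z"
    n=cv2.undistortPoints(np.array(uv,float).reshape(-1,1,2),K(f),np.array(f['dist'],float)).reshape(-1,2)
    o=c2w(f,[0,0,0]); out=[]
    for a in n:
        d=c2w(f,[a[0],a[1],1])-o; out.append(o+d*(z-o[2])/d[2])
    return np.array(out)
E
cat > a.py <<'E'
from h import *
np.set_printoptions(precision=4,suppress=True)
s=bot.get_state(); print(s['t'],s['position'],s['orientation'],s['width'])
for n in('scene','top'):
    f=grab(n,n+'0')
    for q in('plate_center','grip','latch_tab','tray_in','boom','mount'):
        for d in bot.pinpoint(f,q)[:4]:
            w=c2w(f,d['centre']); print(n,q,round(d['p'],2),w,proj(f,w)[0].round())
E
python3 a.py
```

```text
0.0 [ 0.2273 -0.5547  0.2383] [-3.0806 -0.6065  0.0003] 0.08565129372099513
scene plate_center 0.61 [ 0.4807 -0.3675  0.1138] [381. 160.]
scene plate_center 0.47 [ 0.387  -0.2366  0.0382] [387. 218.]
scene grip 0.71 [ 0.4929 -0.35    0.0884] [373. 168.]
scene tray_in 0.74 [ 0.4897 -0.0774  0.0038] [323. 248.]
scene boom 0.56 [ 0.4856 -0.3508  0.039 ] [374. 181.]
scene mount 0.93 [ 0.488  -0.349   0.0017] [372. 191.]
top plate_center 0.61 [ 0.4815 -0.3707  0.1126] [411. 222.]
top plate_center 0.57 [ 0.3884 -0.2384  0.0382] [344. 267.]
top grip 0.82 [ 0.4882 -0.352   0.0872] [399. 219.]
top latch_tab 0.66 [ 0.4824 -0.371   0.1134] [412. 221.]
top latch_tab 0.46 [ 0.4858 -0.0765  0.0026] [270. 223.]
top tray_in 0.58 [ 0.4859 -0.0765  0.0034] [270. 223.]
top boom 0.82 [ 0.492  -0.3548  0.0376] [396. 218.]
top mount 0.61 [ 0.49   -0.3472  0.0015] [390. 219.]
```

View pics/scene0.png

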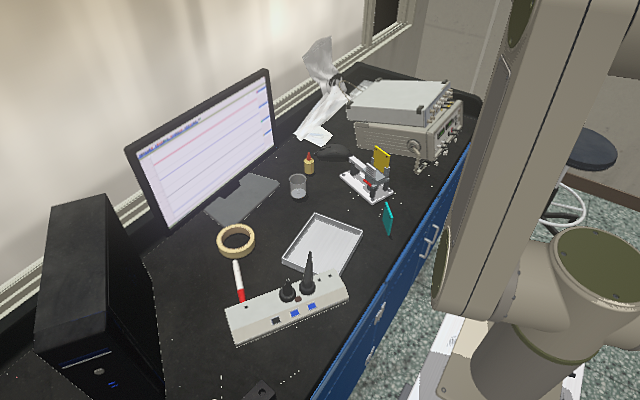

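View pics/top0.png

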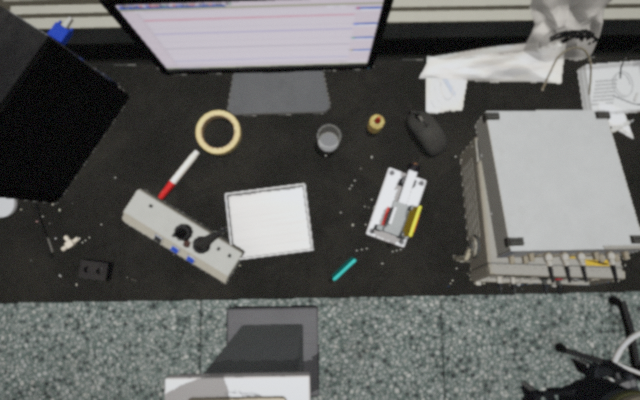

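The yellow plate stands on the coupler (scene 381,158; top 413,221). The only look-alike is the teal plate (scene 388,218; top 344,268). I choose the yellow one and check it in a close crop.

```bash
cat > b.py <<'E'
from h import *
np.set_printoptions(precision=4,suppress=True)
a=cv2.imread('pics/scene0.png')[135:215,330:430]; b=cv2.imread('pics/top0.png')[160:250,355:440]
a=cv2.resize(a,(400,320),interpolation=2);b=cv2.resize(b,(340,360),interpolation=2)
o=np.zeros((360,760,3),np.uint8);o[:320,:400]=a;o[:,410:750]=b;cv2.imwrite('pics/crop1.png',o)
f=grab('top');im=f['img'].astype(int)
y=((im[...,0]>150)&(im[...,1]>130)&(im[...,2]<80)).astype(np.uint8); y[:160]=0;y[250:]=0;y[:,:355]=0;y[:,440:]=0
r=cv2.minAreaRect(np.argwhere(y)[:,::-1].astype(np.float32));print(r)
print(ray(f,cv2.boxPoints(r),.147))
w=grab('wrist','wrist0')
for q in('plate_center','grip','latch_tab','mount'):
    for d in bot.pinpoint(w,q)[:3]: p=c2w(w,d['centre']);print(q,d['p'],p,proj(w,p)[0])
print(R.from_rotvec(bot.get_state()['orientation']).as_matrix())
print('cam',c2w(w,[0,0,0]))
E
python3 b.py
```

```text
((414.5000305175781, 221.00001525878906), (4.110960960388184, 31.939002990722656), 18.434947967529297)
[[ 0.4548 -0.3543  0.147 ]
 [ 0.5121 -0.3757  0.147 ]
 [ 0.5095 -0.3831  0.147 ]
 [ 0.4523 -0.3616  0.147 ]]
[[ 0.9254  0.3791 -0.    ]
 [ 0.3791 -0.9254  0.    ]
 [ 0.     -0.     -1.    ]]
cam [ 0.3059 -0.5235  0.3744]
```

View pics/crop1.png

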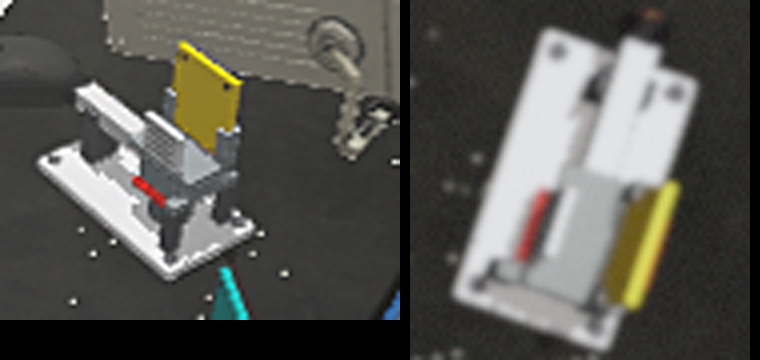

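Crop 1 shows the yellow plate standing in the coupler slots on the boom's -y side, at crop pixel 655,245. The bar points up-image, at a yaw of about -20.5°. The plate's offset from the mount, -21.8 mm in y, fits. I'll swing clear of the instruments first.

```bash
python3 -m handwheel '[[[1,11.8,-15.7,0,43],[1,11.8,-15.7,0,43],[1,11.8,-15.7,0,43],[1,11.8,-15.7,0,43],[1,11.8,-15.7,0,43]]]'; python3 -m handwheel '[[[1,0,0,0,0]]]'
cat > d.py <<'E'
import sys
from h import *
np.set_printoptions(precision=4,suppress=True)
t=np.array(eval(sys.argv[1]));yaw=float(sys.argv[2]) # target TCP, boom yaw deg
s=bot.get_state();M=R.from_rotvec(s['orientation']).as_matrix()
c=np.degrees(np.arctan2(M[1,0],M[0,0]));print('t',s['t'],'pos',s['position'],'w',s['width'],'F',np.array(s['force']),'toolx yaw',c,'turn',-(yaw-c),'q6',s['q'][5], 'tiltz',M[:,2])
print('shift cm',M.T@(t-s['position'])*100)
E
python3 d.py '[.482,-.3687,.23]' -20.5
```

```text
t: 1.5
position: [0.2783, -0.3609, 0.2391]
orientation: [-3.088, 0.568, -0.001]
force: [-0.9, -1.1, 0.6]
width: 0.0856
t: 1.6
position: [0.2776, -0.3644, 0.2397]
orientation: [3.089, -0.565, 0.001]
force: [0.2, -0.5, 0.5]
width: 0.0854
t 1.6 pos [ 0.2776 -0.3644  0.2397] w 0.08539167752764017 F [ 0.1595 -0.467   0.4637] toolx yaw -20.72355742072105 turn -0.22355742072105045 q6 0.9008910236622996 tiltz [ 0.0006 -0.0012 -1.    ]
shift cm [19.2656 -6.8287  0.9871]
```

```bash
python3 -m handwheel '[[[1,11.3,-6.8,0,0],[1,11.3,-6.8,0,0],[1,11.3,-6.8,0,0],[1,11.3,-6.8,0,0],[1,11.3,-6.8,0,0]]]'
cat > e.py <<'E'
from h import *
np.set_printoptions(precision=4,suppress=True)
w=grab('wrist','wrist1'); im=w['img'].astype(int)
for q in('plate_center','grip','mount','latch_tab'):
    for d in bot.pinpoint(w,q)[:2]: p=c2w(w,d['centre']);print(q,d['p'],p,proj(w,p)[0])
y=((im[...,0]>120)&(im[...,1]>100)&(im[...,2]<70)).astype(np.uint8)
r=cv2.minAreaRect(np.argwhere(y)[:,::-1].astype(np.float32));print(r);print(ray(w,cv2.boxPoints(r),.147)); print(c2w(w,[0,0,0]),c2w(w,[0,0,1])-c2w(w,[0,0,0]))
E
python3 e.py; python3 d.py '[.482,-.3687,.23]' -20.5
```

```text
t: 2.1
position: [0.407, -0.342, 0.2388]
orientation: [-3.092, 0.558, 0.002]
force: [-0.6, 0.0, 0.1]
width: 0.0854
plate_center 0.66 [ 0.3859 -0.2404  0.0366] [237.0762 219.1025]
grip 0.85 [ 0.4916 -0.3537  0.0943] [298.2154  76.9505]
latch_tab 0.86 [ 0.4809 -0.3759  0.0915] [330.8879  79.9848]
((320.9999694824219, 83.49998474121094), (92.99998474121094, 9.999998092651367), 90.0)
[[ 0.508  -0.375   0.147 ]
 [ 0.5059 -0.3805  0.147 ]
 [ 0.4546 -0.3616  0.147 ]
 [ 0.4568 -0.3556  0.147 ]]
[ 0.4866 -0.3707  0.3738] [-0.3018  0.1123 -0.9467]
t 2.35 pos [ 0.406  -0.3422  0.2394] w 0.08517577647600529 F [ 0.1724  0.4684 -0.1638] toolx yaw -20.736047272145072 turn -0.23604727214507193 q6 1.1359639316525534 tiltz [-0.     -0.0002 -1.    ]
shift cm [ 8.0465 -0.2099  0.941 ]
```

View pics/wrist1.png

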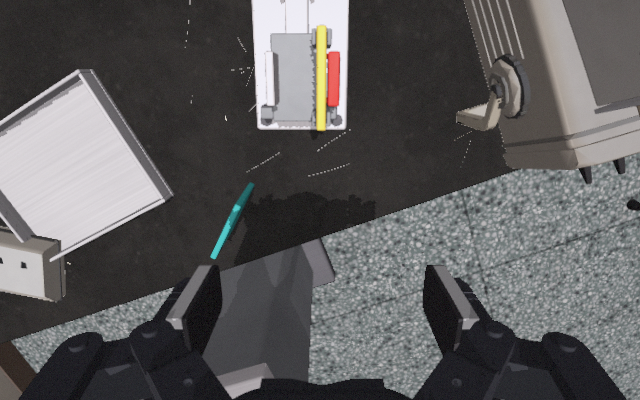

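Wrist 1 shows the plate's top edge at (321,83), vertical in the image, so the yaw is right. The red tab is just right of it at (334,78), the fixed tab at (268,78), and the teal decoy at (232,220). All this matches the geometry given.

```bash
python3 -m handwheel '[[[0.2,8,-0.25,0,0],[0.2,8,-0.25,0,0],[0.2,8,-0.25,4,0],[0.2,8,-0.25,8,0],[0.2,8,-0.25,8,0]]]';python3 -m handwheel '[[[0.2,0,0,2,0],[0.2,0,0,3.5,0],[0.2,0,0,3.5,0],[0.2,0,0,3.5,0]]]'; python3 d.py '[.4815,-.3683,.124]' -20.7
```

```text
t: 2.85
position: [0.4789, -0.365, 0.1525]
orientation: [-3.085, 0.564, 0.015]
force: [-0.7, 0.4, -1.4]
width: 0.0511
t: 3.25
position: [0.4826, -0.3678, 0.1254]
orientation: [3.09, -0.565, 0.001]
force: [-1.3, 0.2, -0.1]
width: 0.0512
t 3.25 pos [ 0.4826 -0.3678  0.1254] w 0.051243769759690826 F [-1.2525  0.1762 -0.0655] toolx yaw -20.708744269720107 turn -0.008744269720107667 q6 1.1965788862745579 tiltz [ 0.0004 -0.0004 -1.    ]
shift cm [-0.0836  0.0883  0.1364]
```

```bash
python3 -m handwheel '[[[-0.3,0,0.08,0,0],[-1,0,0.08,0,0],[-1,0,0.08,0,0],[-1,0,0.08,0,0],[-1,0,0.08,0,0]]]';python3 -m handwheel '[[[-1,0,0.08,0,0],[-1,0,0.08,0,0],[-1,0,0.08,0,0],[-1,0,0.08,0,0]]]'; python3 d.py '[.4815,-.3683,.124]' -20.7
```

```text
t: 3.75
position: [0.4827, -0.3685, 0.1252]
orientation: [3.09, -0.564, 0.002]
force: [-1.8, 1.2, 6.8]
width: 0.0052
t: 4.15
position: [0.4827, -0.3687, 0.1252]
orientation: [-3.09, 0.564, -0.002]
force: [-0.2, 3.0, 6.6]
width: 0.0049
t 4.15 pos [ 0.4827 -0.3687  0.1252] w 0.004925856985887855 F [-0.1675  3.0054  6.6397] toolx yaw -20.67554894630499 turn 0.024451053695010216 q6 1.1942543642954937 tiltz [ 0.0011  0.0001 -1.    ]
shift cm [-0.122   0.0046  0.1214]
```

```bash
python3 -m handwheel '[[[-1,0,-0.06,-0.3,0],[-1,0,-0.06,-0.8,0],[-1,0,-0.06,-1.3,0],[-1,0,-0.06,-1.8,0],[-1,0,-0.06,-2.3,0]]]';python3 -m handwheel '[[[-1,0,0,-0.7,0],[-1,0,0,-1.5,0],[-1,0,0,-2.5,0],[-1,0,0,-3.5,0],[-1,0,0,-4.5,0]]]'; python3 d.py '[.487,-.077,.19]' -20.7;python3 - <<'E'
from h import *
f=grab('scene','s2');cv2.imwrite('pics/s2c.png',cv2.resize(f['img'][100:260,280:440,::-1],(560,560)))
E
```

```text
t: 4.65
position: [0.4822, -0.3684, 0.1478]
orientation: [3.09, -0.564, -0.0]
force: [1.0, 0.8, -0.7]
width: 0.0049
t: 5.15
position: [0.4824, -0.3685, 0.1935]
orientation: [3.09, -0.564, 0.001]
force: [-0.6, 1.1, -0.4]
width: 0.0051
t 5.15 pos [ 0.4824 -0.3685  0.1935] w 0.00508768845223562 F [-0.6047  1.1133 -0.3749] toolx yaw -20.695196272664578 turn 0.004803727335421115 q6 1.1951819170857019 tiltz [ 0.0004 -0.0004 -1.    ]
shift cm [ -9.8673 -27.4336   0.3379]
```

View pics/s2c.png

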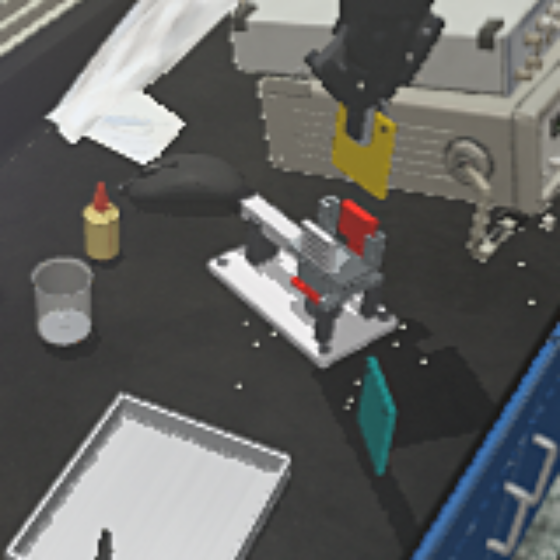

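The plate is out and in the gripper, with the red tab now exposed. Now to the tray.

```bash
python3 -m handwheel '[[[-1,-1,-3,0,0],[-1,-3,-7.5,0,0],[-1,-4.5,-12,0,0],[-1,-6,-16.5,0,0],[-1,-7.5,-21,0,0]]]';python3 -m handwheel '[[[-1,-2,-5,0,0],[-1,-2.4,-6.4,2,0],[-1,-2.4,-6.4,6,0],[-1,-2.4,-6.4,9,0],[-1,-2.4,-6.4,9,0]]]'; python3 d.py '[.487,-.077,.057]' -20.7
```

```text
t: 5.7
position: [0.4861, -0.1438, 0.1927]
orientation: [3.09, -0.565, 0.001]
force: [1.2, -0.3, 0.2]
width: 0.0051
t: 6.2
position: [0.483, -0.0758, 0.098]
orientation: [-3.09, 0.563, 0.013]
force: [-0.3, -0.5, -0.9]
width: 0.005
t 6.2 pos [ 0.483  -0.0758  0.098 ] w 0.004978599544179639 F [-0.302  -0.4817 -0.9233] toolx yaw -20.653472870231592 turn 0.046527129768406894 q6 1.6706918338457806 tiltz [-0.0079  0.0021 -1.    ]
shift cm [ 0.4504 -0.0344  4.092 ]
```

```bash
python3 -m handwheel '[[[-1,0,0,2,0],[-1,0,0,4,0],[-1,0,0,4.5,0],[-1,0,0,4.5,0]]]'; python3 d.py '[.487,-.077,.057]' -20.7; python3 -m handwheel '[[[-0.7,0,0,0,0],[-0.5,0,0,0,0],[-0.2,0,0,0,0],[0,0,0,0,0],[0.3,0,0,0,0]]]';python3 -m handwheel '[[[0.5,0,0,-1,0],[0.5,0,0,-4,0],[0.5,0,0,-8,0],[0.5,0,0,-13,0],[0.5,0,0,-14,0]]]';python3 - <<'E'
from h import *
f=grab('scene','s3');cv2.imwrite('pics/s3c.png',cv2.resize(f['img'][100:300,240:440,::-1],(560,560)))
w=grab('wrist','w3')
for q in('plate_center',):
  for v in(f,w):
    for d in bot.pinpoint(v,q)[:3]: p=c2w(v,d['centre']);print(q,d['p'],p,proj(v,p)[0])
E
```

```text
t: 6.6
position: [0.4866, -0.0773, 0.058]
orientation: [-3.09, 0.565, 0.001]
force: [0.2, 0.4, -0.8]
width: 0.0048
t 6.6 pos [ 0.4866 -0.0773  0.058 ] w 0.004770588099541608 F [ 0.1524  0.4079 -0.773 ] toolx yaw -20.71516717475966 turn -0.015167174759660895 q6 1.6706774202032704 tiltz [-0.0004  0.0001 -1.    ]
shift cm [ 0.0316 -0.043   0.0954]
t: 7.1
position: [0.4867, -0.0771, 0.0576]
orientation: [3.09, -0.564, 0.001]
force: [0.1, 0.2, 0.3]
width: 0.0553
t: 7.6
position: [0.4897, -0.0779, 0.205]
orientation: [3.09, -0.564, 0.016]
force: [0.7, -0.4, 0.9]
width: 0.0643
plate_center 0.78 [ 0.38629088 -0.23728394  0.03734087] [386.85198042 217.98550733]
plate_center 0.51 [ 0.48569834 -0.07665126  0.04050917] [324.79154481 239.50123618]
plate_center 0.38 [ 0.47415233 -0.3818132   0.0916535 ] [383.88642585 163.9802741 ]
plate_center 0.9 [ 0.38632452 -0.23691297  0.03815023] [522.80890481 220.79288461]
plate_center 0.75 [ 0.48980698 -0.07644127  0.03809217] [321.44379846 178.79002561]
```

View pics/s3c.png

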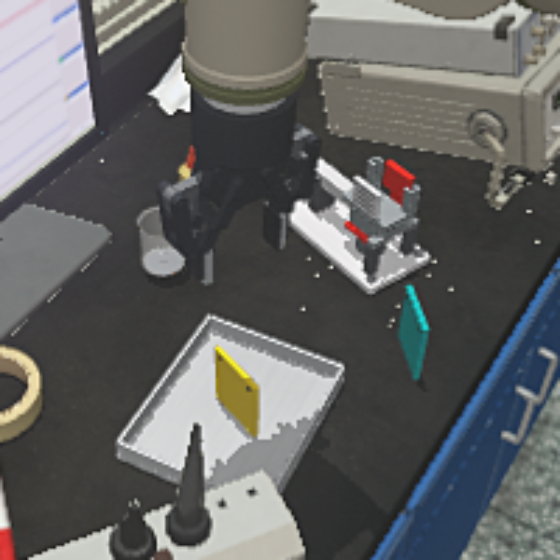

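The plate stands free inside the tray (crop pixel 237,390), which is allowed. The boom is still seated. Now a close look at the tabs before the squeeze.

```bash
python3 d.py '[.415,-.323,.22]' -20.7
```

```text
t 7.8 pos [ 0.4861 -0.077   0.1967] w 0.06425074780073414 F [-0.3648 -0.7039 -0.9777] toolx yaw -20.695713700860352 turn 0.004286299139646843 q6 1.6707112628667133 tiltz [-0.0005  0.0002 -1.    ]
shift cm [ 2.0386 25.5281 -2.329 ]
```

```bash
python3 -m handwheel '[[[1,0.3,4,-1,0],[1,0.7,9,-2.3,0],[1,1.1,14,-2.3,0],[1,1.5,19,-2.3,0],[1,2,23.5,-2.3,0]]]'; python3 -m handwheel '[[[1,0,2,0,0],[1,0,2,0,0]]]'
cat > g.py <<'E'
from h import *
np.set_printoptions(precision=4,suppress=True)
w=grab('wrist','wrist4'); im=w['img']
for q in('grip','latch_tab','boom'):
    for d in bot.pinpoint(w,q)[:2]: p=c2w(w,d['centre']);print(q,d['p'],p,proj(w,p)[0])
cv2.imwrite('pics/w4c.png',cv2.resize(im[0:180,200:440,::-1],(800,600),interpolation=2))
hsv=cv2.cvtColor(im,cv2.COLOR_RGB2HSV); m=(((hsv[...,0]<8)|(hsv[...,0]>172))&(hsv[...,1]>150)&(hsv[...,2]>150)).astype(np.uint8);m[200:]=0
n,l,st,ce=cv2.connectedComponentsWithStats(m)
for i in range(1,n):
    if st[i,4]>30:
        r=cv2.minAreaRect(np.argwhere(l==i)[:,::-1].astype(np.float32));print(st[i],r);print(ray(w,cv2.boxPoints(r),.107))
E
python3 g.py; python3 d.py '[.490,-.351,.22]' -20.7
```

```text
t: 8.3
position: [0.4202, -0.305, 0.2178]
orientation: [-3.089, 0.564, 0.005]
force: [1.3, -1.4, -0.3]
width: 0.0856
t: 8.5
position: [0.4127, -0.3244, 0.2175]
orientation: [-3.088, 0.57, 0.007]
force: [0.3, -0.2, -0.3]
width: 0.0852
grip 0.63 [ 0.4932 -0.3514  0.0937] [318.2742  74.2444]
latch_tab 0.61 [ 0.4831 -0.3768  0.0918] [357.7154  74.8058]
boom 0.67 [ 0.4903 -0.3494  0.038 ] [317.9755  78.4041]
boom 0.47 [ 0.4939 -0.3534  0.0945] [320.5884  72.0682]
[355  48  14  59 593] ((361.4310302734375, 76.98419952392578), (12.41187858581543, 58.31084060668945), 1.5911402702331543)
[[ 0.4655 -0.3668  0.107 ]
 [ 0.4998 -0.38    0.107 ]
 [ 0.4967 -0.3874  0.107 ]
 [ 0.4623 -0.3746  0.107 ]]
[344  51   9   5  33] ((348.0, 53.0), (4.0, 8.0), 90.0)
[[ 0.5006 -0.3721  0.107 ]
 [ 0.4988 -0.3769  0.107 ]
 [ 0.4965 -0.3761  0.107 ]
 [ 0.4983 -0.3713  0.107 ]]
[343  98   9   5  43] ((347.0, 100.0), (4.0, 8.0), 90.0)
[[ 0.4731 -0.3614  0.107 ]
 [ 0.4712 -0.3664  0.107 ]
 [ 0.4688 -0.3656  0.107 ]
 [ 0.4707 -0.3606  0.107 ]]
t 8.7 pos [ 0.4151 -0.3213  0.219 ] w 0.08516401376977083 F [-0.1959  0.572  -0.8991] toolx yaw -20.639911118095185 turn 0.06008888190481443 q6 1.1743084082100625 tiltz [-0.0014  0.0019 -1.    ]
shift cm [ 8.0618  0.1415 -0.1153]
```

View pics/w4c.png

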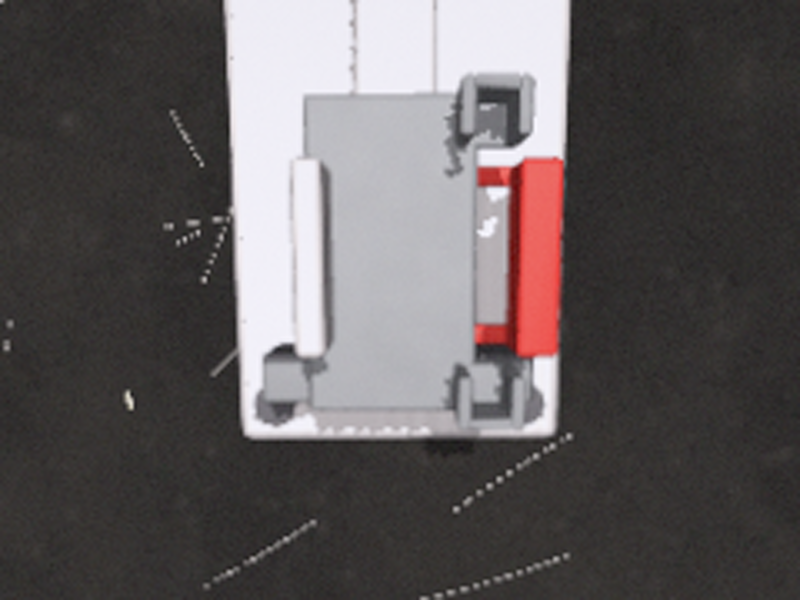

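Wrist 4 crop: fixed tab's outer face is at px 287 and the red tab's at px 369, 52.8 mm apart against 53 mm expected. The grip is at about (0.4905, -0.3513). I'll descend with open jaws centred on it.

```bash
python3 -m handwheel '[[[1,4,0.1,0,0],[1,8.1,0.15,0,0],[1,8.1,0.15,0,0],[1,8.1,0.15,3,0],[1,8.1,0.15,6,0]]]'; python3 -m handwheel '[[[1,0,0,3,0],[1,0,0,5.5,0],[1,0,0,7,0],[1,0,0,7.5,0],[1,0,0,7.5,0]]]'; python3 -m handwheel '[[[1,0,0,0,0]]]'; python3 d.py '[.4905,-.3513,.081]' -20.6
```

```text
t: 9.2
position: [0.4916, -0.3517, 0.1604]
orientation: [3.09, -0.561, 0.003]
force: [-0.4, 0.4, 0.2]
width: 0.0856
t: 9.7
position: [0.4904, -0.3521, 0.0853]
orientation: [-3.09, 0.563, 0.001]
force: [0.3, -1.0, -0.0]
width: 0.0855
t: 9.8
position: [0.4912, -0.3532, 0.087]
orientation: [3.089, -0.564, 0.003]
force: [-0.6, -0.4, 0.4]
width: 0.0857
t 9.8 pos [ 0.4912 -0.3532  0.087 ] w 0.08567359259406086 F [-0.596  -0.3512  0.359 ] toolx yaw -20.676289729281407 turn -0.07628972928140598 q6 1.2235478096641903 tiltz [ 0.0018 -0.0015 -1.    ]
shift cm [-0.1337 -0.1533  0.5978]
```

```bash
python3 -m handwheel '[[[1,-0.1,-0.1,0.5,0],[0.6,-0.1,-0.1,0.5,0],[0.3,-0.1,-0.1,0.5,0],[0.1,-0.1,-0.1,0.5,0],[0.1,-0.1,-0.1,0.5,0]]]'; python3 d.py '[.4905,-.3513,.081]' -20.6; python3 -m handwheel '[[[0,0,0,0,0],[-0.2,0,0,0,0],[-0.6,0,0,0,0],[-1,0,0,0,0],[-1,0,0,0,0]]]';  python3 -m handwheel '[[[-1,0,0,0,0],[-1,0,0,0,0],[-1,0,0,0,0]]]'; python3 d.py '[.4905,-.3513,.081]' -20.6
```

```text
t: 10.3
position: [0.4898, -0.3525, 0.0811]
orientation: [3.089, -0.565, 0.001]
force: [-1.2, -2.9, 3.2]
width: 0.0472
t 10.3 pos [ 0.4898 -0.3525  0.0811] w 0.04715353625377898 F [-1.16   -2.9391  3.1689] toolx yaw -20.71623820650185 turn -0.11623820650184769 q6 1.2245086351946786 tiltz [ 0.0007 -0.0017 -1.    ]
shift cm [ 0.0205 -0.1308  0.0105]
t: 10.8
position: [0.4901, -0.3521, 0.0818]
orientation: [3.089, -0.564, 0.002]
force: [-4.4, -0.3, 10.8]
width: 0.0407
t: 11.1
position: [0.4901, -0.3521, 0.0819]
orientation: [3.089, -0.564, 0.002]
force: [-4.2, -1.1, 11.4]
width: 0.0402
t 11.1 pos [ 0.4901 -0.3521  0.0819] w 0.04024254415017768 F [-4.2126 -1.0786 11.4166] toolx yaw -20.695730392576785 turn -0.09573039257678317 q6 1.224565326115711 tiltz [ 0.0009 -0.0014 -1.    ]
shift cm [ 0.0048 -0.0871  0.0862]
```

Fully squeezed: the width reads 40 mm, and the readout ran about 1 mm low on the plate too. Lifting gently.

```bash
python3 -m handwheel '[[[-1,0,0,-0.2,0],[-1,0,0,-0.5,0],[-1,0,0,-0.8,0],[-1,0,0,-1.1,0],[-1,0,0,-1.4,0]]]'; python3 -m handwheel '[[[-1,0,0,-0.4,0],[-1,0,0,-0.8,0],[-1,0,0,-1.2,0],[-1,0,0,-1.6,0],[-1,0,0,-2.0,0]]]'
python3 - <<'E'
from h import *
s=bot.get_state();print(s['force'],s['moment'],s['width'])
f=grab('scene','s5');cv2.imwrite('pics/s5c.png',cv2.resize(f['img'][100:280,260:440,::-1],(560,560)))
E
```

```text
t: 11.6
position: [0.4893, -0.3509, 0.0939]
orientation: [-3.09, 0.564, 0.002]
force: [0.2, 0.1, -6.2]
width: 0.0407
t: 12.1
position: [0.4897, -0.3515, 0.1147]
orientation: [3.09, -0.564, 0.0]
force: [-0.4, 0.6, -6.5]
width: 0.0404
[-0.36969636  0.59187123 -6.49367674] [-0.01320914  0.03092586  0.021941  ] 0.04041063987798844
```

View pics/s5c.png

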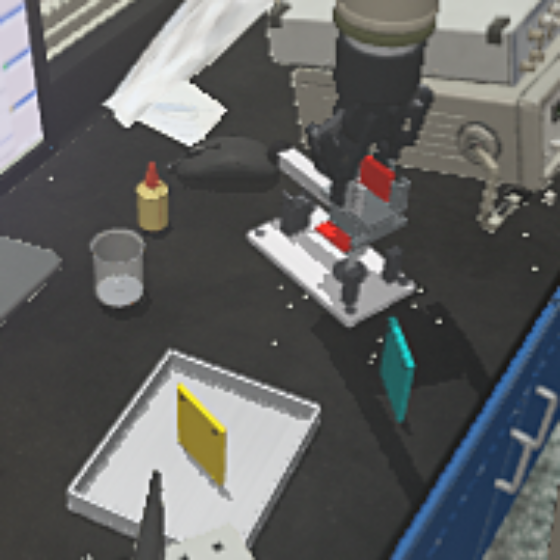

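The boom is off the ball. The wrist force of -6.5 N matches 0.6 kg, and it looks level. Raising it by another 11 cm.

```bash
python3 -m handwheel '[[[-1,0,0,-1,0],[-1,0,0,-3,0],[-1,0,0,-5,0],[-1,0,0,-7,0],[-1,0,0,-9,0]]]'; python3 -m handwheel '[[[-1,0,0,-1.2,0],[-1,0,0,-2,0],[-1,0,0,-2,0],[-1,0,0,-2,0],[-1,0,0,-2,0]]]';python3 -m handwheel '[[[-1,0,0,0,0],[-1,0,0,0,0],[-1,0,0,0,0],[-1,0,0,0,0]]]'
python3 - <<'E'
from h import *
s=bot.get_state();print(s['position'],s['force'],s['moment'],s['width'],np.abs(s['dq']).max())
f=grab('scene','s6');cv2.imwrite('pics/s6c.png',cv2.resize(f['img'][80:280,240:440,::-1],(560,560)))
for q in('boom','grip','mount'):
    for d in bot.pinpoint(f,q)[:2]: print(q,d['p'],c2w(f,d['centre']))
E
```

```text
t: 12.65
position: [0.4897, -0.3514, 0.2057]
orientation: [3.09, -0.564, 0.0]
force: [1.0, -0.4, -5.6]
width: 0.0408
t: 13.15
position: [0.4892, -0.351, 0.2228]
orientation: [-3.089, 0.564, 0.003]
force: [-0.5, 0.3, -5.9]
width: 0.0403
t: 13.55
position: [0.4897, -0.3514, 0.2242]
orientation: [-3.09, 0.564, 0.0]
force: [-0.6, 0.0, -6.1]
width: 0.0405
[ 0.48969555 -0.35140792  0.22415728] [-0.61121348  0.01498579 -6.12257598] [-0.0395602   0.02726563  0.03769646] 0.040479835011357615 0.0026505210931202267
boom 0.94 [ 0.48955799 -0.34695586  0.18452546]
grip 0.68 [ 0.49087952 -0.3473487   0.2340103 ]
mount 0.61 [ 0.4897857  -0.35027547 -0.00201581]
```

View pics/s6c.png

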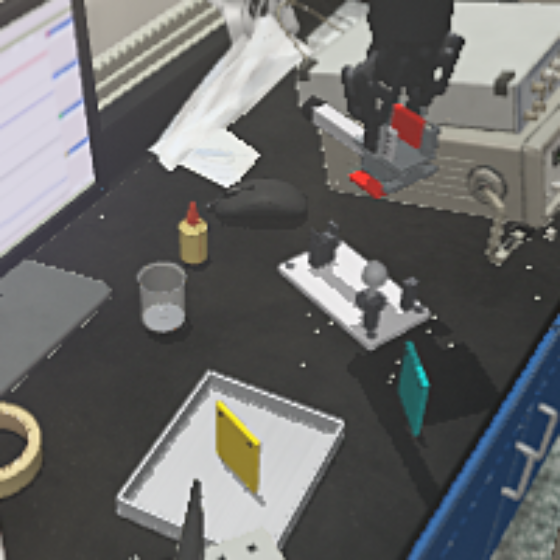

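The boom is held level, about 14 cm up, with the bare ball visible at crop pixel 375,272. The plate is in the tray and the bystanders haven't moved. Handing in.

```bash
python3 -c "
from plant import bot
print(bot.finish_job())"
```

```text
the job is handed in; nothing more can be done
None
```

I drew the yellow lock plate out by its top edge and left it in the steel tray. I then squeezed the red latch tab fully against the fixed tab, lifted the boom off the ball and handed the job in at about 14 s.

**Last checks:**
- **Height:** the gripper rose about 14.2 cm from the grasp. The network put the boom's origin at z = 0.185 m, against 0.038 m when coupled.
- **Grip:** the wrist force of about -6.1 N matches the boom's 0.6 kg. The finger width held steady at 40.5 mm, against 43 mm expected over the squeezed tabs. The readout also ran about 1 mm low on the plate, and I took the latch as fully squeezed.
- **Level and still:** the boom looked level in the last picture, and joint speeds were near zero. I did not measure its tilt.
- **Plate and bystanders:** the plate is standing on its lower edge inside the tray rather than lying down. The beaker, glue bottle, mouse and teal look-alike plate had not visibly moved. The masking tape only partly shows in that picture, and I never moved near it.

No check failed.

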